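# Snap the lid onto the open snack jar

## Robot

A 6-joint arm with a two-finger parallel gripper is mounted at the origin on a cart in front of the work surface, level with it; the furniture and walls round the work are solid. World frame = base frame: x ahead of the robot, y to its left, z up, the work surface at z = 0. Lengths are in m, angles in rad, forces in N, time in s.
With the tool pointing down it reaches from about 0.3 to 0.775 m from the base axis. Payload 14.6 kg.
Tool frame: the origin (TCP) lies at the very end of the fingers, on their centre line; the grasp point (between the pads) lies 19 mm behind it (bot.grip_point_offset is the distance from the TCP to the grasp point, in m); z points along the fingers, y is the line along which they close (so a half turn about z gives the same grasp; the last joint's range is limited). The gripper opens to 85 mm and grips with 20 to 120 N. Pads are 22 mm wide; open, the fingers measure 114 mm over their backs; the gripper's body (76 mm by 85 mm) begins 54 mm behind the grasp point. The pads swing forward as they close: fully open they stand 13 mm farther back than shut.
Start: joints at [1.159, 0.3, 1.521, -0, 1.321, -0.067], TCP at [0.186, 0.518, 0.204] pointing down, gripper open.
Joint ranges: [-3.03, 3.03], [-0.79, 2.21], [0.23, 2.52], [-1.04, 4.18], [0, 3.07], [-2.55, 2.55]. Speed limits (rad/s): [2.22, 2.22, 2.57, 3.14, 3.14, 3.14].

## Interface

Orientations are given as a 3x3 rotation matrix whose columns are the frame's x, y, z axes.
In Python, from cell import bot, eyes gives the robot as it stands.
- The arm moves only by the shell command python3 -m pendant 'ROWS'. ROWS is JSON, a list of rows, each an object of numbers: "hand": the opening, from 0 (shut) to 1 (fully open); "x", "y", "z": the shift along the tool's x, y, z in mm; "wx", "wy", "wz": the turn, a rotation vector about the tool's x, y, z in rad. A call has 1 to 10 rows; each row shifts and turns the commanded pose from where the row before left it, along the tool's axes as they then stand; what a row does not reach is not made up. A row lasts 1/12 s, in which the tool goes at most 41.7 mm and 7.16 degrees, less where a joint would pass 70% of its speed; a pose out of reach is approached as far as the arm can. A call with a gripper value outside its range is refused whole. The fingers move at their own pace and stop on an object; the grip force is fixed at half the most. Time passes only in rows, so rows that do not move let the fingers close. It gives the time, the measured TCP pose, the force, the opening and the grip force at its end, in the units of the state.
- bot.observe(): the state, without advancing time (a new reading comes with each control period).
- eyes.get_image(name): name is "scene" or "top" or "wrist"; returns a dict with "image" (400x640x3 uint8, blue, green, red), "fx", "fy", "cx", "cy" (pixels), "world_from_camera" (4x4, takes a point from camera to world coordinates); the wrist camera has in their place "T_tool_cam" (4x4, takes a point from camera to tool coordinates, whose origin is the TCP and whose axes are the flange's). Camera axes: x right, y up, looking along -z (the intrinsics and any distortion apply to the point x, -y, -z); pixel columns grow to the right and rows downward; lengths in m; the calibration is good to about 2 mm. A picture is of the moment at which its call begins: read the wrist's pose just before it. There is no depth.
- bot.job_done(): hands the job in; it is judged then, once.
Trained networks look in a picture, given as the dict that the camera call returned (one of the last four; its "shot" number tells which), for a name from the list of things; names that differ only in an ending like _2 or _b are one class to them, and where a whole thing is asked for, a point or a joint stands for the part that bears it (a point fixed in the world has none). Each returns a list of dicts, best first, with "confidence" (0 to 1); they miss things now and then, are a little off and sometimes report something else, mostly with a low value. They report only what shows in the picture. A call takes as long as a camera call. They do not tell look-alikes from the thing itself.
- eyes.look_for(picture, label): "at" ([column, row] in pixels, amid what is visible of it).
- eyes.place_of(picture, label): "at" ([column, row] in pixels: a listed point, or the origin of a listed thing).
The state is a dict: "t": time; "joints": joint angles; "dq": joint speeds; "joint_efforts": joint torques, N m; "position": TCP position; "eef_rot": TCP orientation; "wrist_force": force on the tool from outside, world axes, zero at the start; "torque": the same for the moment, N m; "width": opening from 0.0 (shut) to 1.0 (fully open); "finger_force": force on a finger pad.
Only numpy, scipy, OpenCV 4.12 (cv2) and the standard library are available. Lean on these libraries where they do the work, as an engineer would, in place of code of your own. Each camera call takes 0.05 s, during which the arm holds its last target. There are 200 camera calls.

## Task

The white storage jar on the bar has been left open. Take the lid that fits it, the larger of the two wooden lids on the bar, lower it onto the jar's mouth and press it down until it snaps fully home, then stop pushing and let go. Leave the smaller lid where it lies and do not knock over a wine glass.

Things in the scene. Friction and masses are not known exactly. Their poses are not given: they have to be found in the camera images.
- jar: Open jar: white stoneware, 96 mm wide (dark foot 100 mm), 110 mm high, fixed to the bar. Origin: centre of its underside, z up; mouth 110 mm above it, 84 mm wide inside, with three sprung metal catches just below the rim. The lid first rests on them, its origin 97 mm above the jar's; home it is 80 mm above. (The other white jar, 66 mm wide, 100 mm high, has its lid on: a bystander.)
- lid: Larger lid, loose, upright on its plug: dark wood flange 100 mm wide, round knob on top 30 mm wide, 32 mm high; cork plug 30 mm high below, tapered from 64 mm to 42 mm at the foot. Origin: centre of the plug's underside, z up; flange top at 38 mm, knob top at 70 mm. 0.12 kg. Pressed on, it meets a peak of about 9 N some 4 mm after touching the catches, then drops home, flange on rim.
- small_lid: The smaller lid, a bystander of the same make: flange 66 mm in diameter, 56 mm high in all. Origin: centre of the plug's underside.
- glass_1: The nearer of two stemmed clear wine glasses, standing upside down on its rim behind the lids, 82 mm wide, 202 mm high. Origin: centre of its rim, on the bar; z up. A bystander.
Things that resemble listed ones, but are neither listed nor needed, are in the scene too. What is shaped like the lid but green or yellow is not meant.

How it is judged:
By the outcome, as a careful person would: the job done as asked, in the order asked, and still so for the second after the job is handed in, with the robot touching nothing.
It also fails if it takes over 40 s, if anything falls off the work surface, if the arm or the gripper's body presses on something with over 40 N, if the wrist force passes 120 N, or if a joint passes its speed limit or range.

## Working session

There is one attempt and no reset: what is moved stays moved. The work goes in short steps, Python scripts to look and compute and a shell command to move; the robot and the scene stay as the last step left them, time stands still between calls to the robot, and variables do not carry over. Pictures are saved under pics/ and viewed, at most 10 in all, crops included, and the job is handed in when it is done.

```bash
mkdir -p pics; ls
cat > h.py <<'E'
import numpy as np, cv2
from cell import bot, eyes
def cam(p, st=None):
    if "world_from_camera" in p: return np.array(p["world_from_camera"])
    T=np.eye(4); T[:3,:3]=st["eef_rot"]; T[:3,3]=st["position"]
    return T@np.array(p["T_tool_cam"])
def ray(p,uv,T):
    d=np.array([(uv[0]-p["cx"])/p["fx"],-(uv[1]-p["cy"])/p["fy"],-1]); return T[:3,3],T[:3,:3]@d
def atz(p,uv,z,T):
    o,d=ray(p,uv,T); return o+d*(z-o[2])/d[2]
def proj(p,X,T):
    c=np.linalg.inv(T)@np.append(X,1); return [round(p["cx"]+p["fx"]*c[0]/-c[2],1),round(p["cy"]-p["fy"]*c[1]/-c[2],1)]
E
python3 - <<'E'
from h import *
st=bot.observe(); print(st)
for n in ["scene","top","wrist"]:
    p=eyes.get_image(n); cv2.imwrite(f"pics/{n}0.png",p["image"]); T=cam(p,st)
    print(n,[k for k in p if k!="image"],p["fx"],p["cx"],p["cy"],T[:3,3].round(3))
    for l in ["jar","lid","small_lid","glass_1"]:
        for r in eyes.place_of(p,l)[:4]:
            print(l,np.round(r["at"],1),round(r["confidence"],2),atz(p,r["at"],0,T).round(3))
E
```

```text
pics
{'t': 0.0, 'joints': array([ 1.15937968e+00,  3.00480431e-01,  1.52160931e+00,  4.62966874e-06,
        1.32069952e+00, -6.65410549e-02]), 'dq': array([-6.71725646e-04, -3.95359234e-04, -4.51592534e-04, -5.29248799e-04,
        3.28144036e-04, -4.43125050e-05]), 'joint_efforts': array([-1.04709725e-03, -5.43505418e+01, -3.61783397e+01, -1.10014014e-04,
        4.18982352e-03, -2.81319006e-05]), 'position': array([0.18580392, 0.5173707 , 0.20330427]), 'eef_rot': array([[-9.41117110e-01,  3.38080395e-01, -4.82646764e-04],
       [ 3.38080729e-01,  9.41116476e-01, -1.09496832e-03],
       [ 8.40395008e-05, -1.19366699e-03, -9.99999284e-01]]), 'wrist_force': array([0.32709355, 0.31478789, 0.0891324 ]), 'torque': array([-0.01321105,  0.00576498,  0.01167789]), 'finger_force': 0.0, 'width': 0.9999227987763945}
scene ['fx', 'fy', 'cx', 'cy', 'world_from_camera', 'shot'] 468.94624162929273 319.74319670353395 201.36384412626856 [-0.228 -0.692  0.88 ]
jar [212.3 154.4] 0.55 [0.528 0.356 0.   ]
lid [243.2 211.4] 0.84 [0.402 0.079 0.   ]
lid [426.  318.7] 0.83 [ 0.42  -0.493  0.   ]
lid [400.  256.8] 0.82 [ 0.543 -0.348  0.   ]
lid [328.9 248.2] 0.72 [ 0.448 -0.191  0.   ]
small_lid [303.3 218.2] 0.79 [ 0.491 -0.066  0.   ]
glass_1 [358.7 178.1] 0.93 [ 0.739 -0.076  0.   ]
top ['fx', 'fy', 'cx', 'cy', 'world_from_camera', 'shot'] 410.7435638903463 318.4387651798385 193.7951186703934 [ 0.376 -0.06   1.41 ]
jar [205.4 205.3] 0.75 [0.531 0.346 0.   ]
lid [408.4 249.1] 0.95 [ 0.388 -0.353  0.   ]
lid [283.3 242.7] 0.84 [0.405 0.073 0.   ]
lid [445.9 241.3] 0.68 [ 0.416 -0.481  0.   ]
lid [406.5 206.2] 0.63 [ 0.535 -0.349  0.   ]
small_lid [322.  219.9] 0.84 [ 0.485 -0.059  0.   ]
glass_1 [326.7 149.9] 0.62 [ 0.731 -0.073  0.   ]
wrist ['fx', 'fy', 'cx', 'cy', 'T_tool_cam', 'shot'] 340.57965635685764 317.26651450539754 201.93933428452922 [0.115 0.545 0.374]
```

View pics/scene0.png

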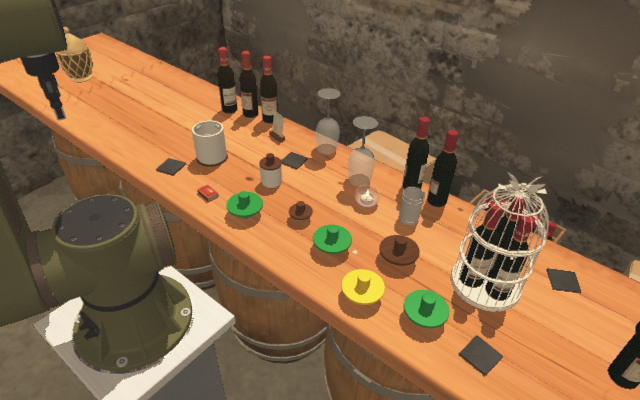

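View pics/top0.png

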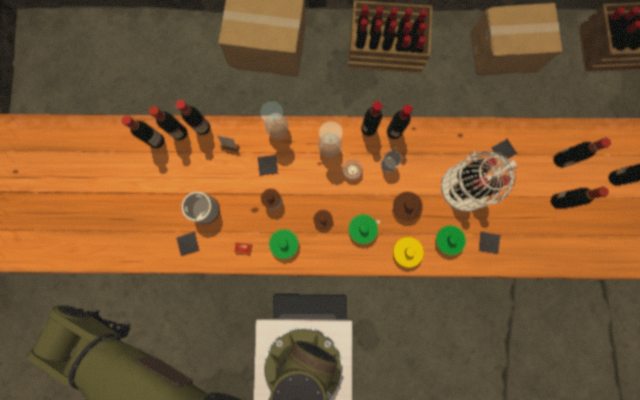

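Scene image: the larger brown wooden lid is at (400,250). It could be confused with the green lids at (243,205), (332,240) and (427,308), the yellow lid at (363,288), the small brown lid at (300,211) and the lid on the closed jar at (270,165). By the description I choose (400,250), which is (407,206) in top. The open white jar is at (209,143), or (200,208) in top.

Run:
```python
from h import *
im=cv2.imread("pics/scene0.png")
a=cv2.resize(im[215:285,350:450],None,fx=4,fy=4); b=cv2.resize(im[190:260,260:360],None,fx=4,fy=4)
cv2.imwrite("pics/crop.png",np.hstack([a,b]))
R=bot.observe()["eef_rot"]; t=bot.observe()["position"]
print("to above lid mm",(R.T@(np.array([.538,-.349,.25])-t)*1000).round(1))
```

```text
to above lid mm [-624.3 -696.6  -46.1]
```

View pics/crop.png

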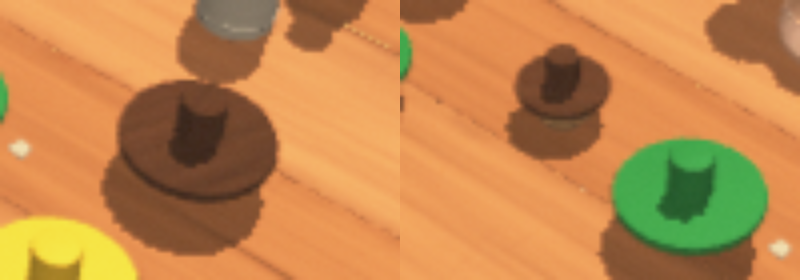

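The crop shows the larger brown lid (left, about 160 px wide) against the much smaller brown one (right, about 95 px) and a green one. The choice holds, so I'm moving over it.

```bash
python3 -m pendant '[{"x":-18,"y":-20,"z":-15,"hand":1},{"x":-26,"y":-29,"z":-10},{"x":-26,"y":-29,"z":-10},{"x":-26,"y":-29,"z":-10},{"x":-26,"y":-29},{"x":-26,"y":-29},{"x":-26,"y":-29},{"x":-26,"y":-29},{"x":-26,"y":-29},{"x":-26,"y":-29}]' && python3 -m pendant '[{"x":-26,"y":-29},{"x":-26,"y":-29},{"x":-26,"y":-29},{"x":-26,"y":-29},{"x":-26,"y":-29},{"x":-26,"y":-29},{"x":-26,"y":-29},{"x":-26,"y":-29},{"x":-26,"y":-29},{"x":-26,"y":-29}]'
python3 - <<'E'
from h import *
s=bot.observe();R=s["eef_rot"]; t=s["position"]
print(s["joints"].round(2),R.round(3),"to above lid mm",(R.T@(np.array([.538,-.349,.25])-t)*1000).round(1))
E
```

```text
[ 1.16  0.3   1.52  0.    1.32 -0.07] [[-0.941  0.338 -0.   ]
 [ 0.338  0.941  0.   ]
 [ 0.    -0.    -1.   ]] to above lid mm [-624.3 -696.6  -46.1]schema error: expected keys hand, x, y, z, wx, wy, wz
```

```bash
python3 -m pendant '[{"x":-18,"y":-20,"z":-15,"wx":0,"wy":0,"wz":0,"hand":1},{"x":-26,"y":-29,"z":-10,"wx":0,"wy":0,"wz":0,"hand":1},{"x":-26,"y":-29,"z":-10,"wx":0,"wy":0,"wz":0,"hand":1},{"x":-26,"y":-29,"z":-10,"wx":0,"wy":0,"wz":0,"hand":1},{"x":-26,"y":-29,"z":0,"wx":0,"wy":0,"wz":0,"hand":1},{"x":-26,"y":-29,"z":0,"wx":0,"wy":0,"wz":0,"hand":1},{"x":-26,"y":-29,"z":0,"wx":0,"wy":0,"wz":0,"hand":1},{"x":-26,"y":-29,"z":0,"wx":0,"wy":0,"wz":0,"hand":1},{"x":-26,"y":-29,"z":0,"wx":0,"wy":0,"wz":0,"hand":1},{"x":-26,"y":-29,"z":0,"wx":0,"wy":0,"wz":0,"hand":1}]'
cat >> h.py <<'E'
def togo(X):
    s=bot.observe();R=s["eef_rot"]; t=s["position"]
    print("t",round(s["t"],2),"j",s["joints"].round(2),"pos",t.round(4),"z",R[:,2].round(4),"F",s["wrist_force"].round(1),"w",round(s["width"],3),"ff",s["finger_force"],"togo",(R.T@(np.array(X)-t)*1000).round(1))
E
python3 -c "
from h import *
togo([.538,-.349,.25])"
```

```text
t: 1.58
position: [0.3283, 0.1662, 0.2492]
eef_rot: [[-0.941, 0.338, 0.001], [0.338, 0.941, 0.0], [-0.001, 0.001, -1.0]]
wrist_force: [1.3, 0.1, 0.9]
width: 0.998
finger_force: 0.0
t 1.58 j [ 0.37 -0.16  1.91 -0.    1.39 -0.86] pos [0.3283 0.1662 0.2492] z [ 9.e-04  3.e-04 -1.e+00] F [1.3 0.1 0.9] w 0.998 ff 0.0 togo [-371.4 -414.1   -0.8]
```

```bash
python3 -m pendant '[{"x":-26,"y":-29,"z":0,"wx":0,"wy":0,"wz":0,"hand":1},{"x":-26,"y":-29,"z":0,"wx":0,"wy":0,"wz":0,"hand":1},{"x":-26,"y":-29,"z":0,"wx":0,"wy":0,"wz":0,"hand":1},{"x":-26,"y":-29,"z":0,"wx":0,"wy":0,"wz":0,"hand":1},{"x":-26,"y":-29,"z":0,"wx":0,"wy":0,"wz":0,"hand":1},{"x":-26,"y":-29,"z":0,"wx":0,"wy":0,"wz":0,"hand":1},{"x":-26,"y":-29,"z":0,"wx":0,"wy":0,"wz":0,"hand":1},{"x":-26,"y":-29,"z":0,"wx":0,"wy":0,"wz":0,"hand":1},{"x":-26,"y":-29,"z":0,"wx":0,"wy":0,"wz":0,"hand":1},{"x":-26,"y":-29,"z":0,"wx":0,"wy":0,"wz":0,"hand":1}]'; python3 -m pendant '[{"x":-26,"y":-29,"z":0,"wx":0,"wy":0,"wz":0,"hand":1},{"x":-26,"y":-29,"z":0,"wx":0,"wy":0,"wz":0,"hand":1},{"x":-26,"y":-29,"z":0,"wx":0,"wy":0,"wz":0,"hand":1},{"x":-20,"y":-22,"z":0,"wx":0,"wy":0,"wz":0,"hand":1},{"x":0,"y":0,"z":0,"wx":0,"wy":0,"wz":0,"hand":1},{"x":0,"y":0,"z":0,"wx":0,"wy":0,"wz":0,"hand":1}]'
python3 - <<'E'
from h import *
togo([.538,-.349,.25])
s=bot.observe(); p=eyes.get_image("wrist"); T=cam(p,s); cv2.imwrite("pics/w1.png",p["image"])
for l in ["lid","small_lid"]:
  for r in eyes.place_of(p,l): print(l,np.round(r["at"],1),round(r["confidence"],2),atz(p,r["at"],0,T).round(4))
print(proj(p,[.538,-.349,.07],T),proj(p,[.538,-.349,0],T))
E
```

```text
t: 2.42
position: [0.4751, -0.195, 0.2489]
eef_rot: [[-0.941, 0.338, 0.0], [0.338, 0.941, -0.0], [-0.0, -0.0, -1.0]]
wrist_force: [-0.7, 0.8, 0.4]
width: 0.995
finger_force: 0.0
t: 2.92
position: [0.53, -0.3295, 0.2477]
eef_rot: [[-0.941, 0.339, -0.001], [0.339, 0.941, 0.001], [0.002, 0.0, -1.0]]
wrist_force: [0.7, 0.9, -0.2]
width: 0.999
finger_force: 0.0
t 2.92 j [-0.61  0.44  1.23  0.    1.47 -1.84] pos [ 0.53   -0.3295  0.2477] z [-0.0013  0.001  -1.    ] F [ 0.7  0.9 -0.2] w 0.999 ff 0.0 togo [-14.2 -15.7  -2.3]
lid [161.9 116.5] 0.86 [ 0.4187 -0.4843  0.    ]
lid [405.2  60.1] 0.8 [ 0.4569 -0.1944  0.    ]
lid [260.   34.7] 0.64 [ 0.3765 -0.34    0.    ]
lid [306.7 165.2] 0.58 [ 0.5326 -0.3423  0.    ]
lid [529.3  40.6] 0.33 [ 0.4845 -0.0579  0.    ]
small_lid [530.2  41.7] 0.96 [ 0.486  -0.0572  0.    ]
[np.float64(300.6), np.float64(185.0)] [np.float64(303.2), np.float64(171.0)]
```

View pics/w1.png

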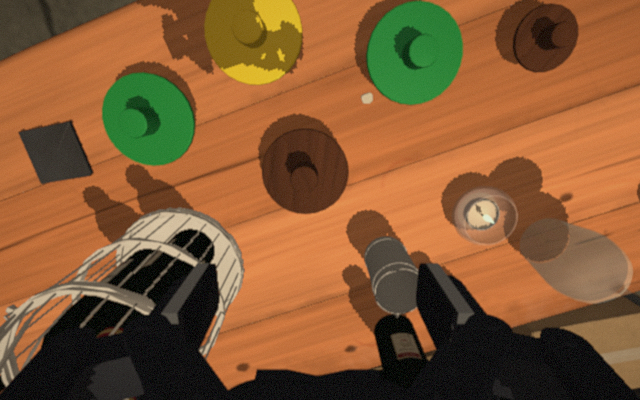

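The wrist view shows the brown lid's flange at (305,170) and knob top at about (304,178). The cage is at lower left with its edge at about (243,260), so I'll check the clearance.

Run:
```python
from h import *
s=bot.observe(); p=eyes.get_image("wrist"); T=cam(p,s)
g=cv2.cvtColor(p["image"],cv2.COLOR_BGR2HSV)
print("flange",atz(p,(305,170.5),.038,T).round(4),"knob",atz(p,(303.5,178),.07,T).round(4))
for uv in [(243,265),(215,215),(240,240)]: print("cage edge",uv,atz(p,uv,0,T).round(3),atz(p,uv,.02,T).round(3))
q=eyes.get_image("scene");C=cam(q)
print("cage base c scene",atz(q,(487,285),0.01,C).round(3),"left edge",atz(q,(452,278),0.01,C).round(3), "cage mid left edge z.12", atz(q,(466,230),.12,C).round(3))
print("lid flange scene",atz(q,(399,250),.038,C).round(4))
print("dist tumbler",atz(p,(393,295),.0,T).round(3))
```

```text
flange [ 0.5318 -0.3411  0.038 ] knob [ 0.5327 -0.342   0.07  ]
cage edge (243, 265) [ 0.634 -0.471  0.   ] [ 0.626 -0.463  0.02 ]
cage edge (215, 215) [ 0.555 -0.477  0.   ] [ 0.55  -0.468  0.02 ]
cage edge (240, 240) [ 0.599 -0.46  -0.   ] [ 0.592 -0.452  0.02 ]
cage base c scene [ 0.592 -0.558  0.01 ] left edge [ 0.557 -0.484  0.01 ] cage mid left edge z.12 [ 0.612 -0.467  0.12 ]
lid flange scene [ 0.5272 -0.3484  0.038 ]
dist tumbler [ 0.749 -0.29   0.   ]
```

```bash
python3 -m pendant '[{"x":-3,"y":-5,"z":30,"wx":0,"wy":0,"wz":0,"hand":1},{"x":-4,"y":-6,"z":35,"wx":0,"wy":0,"wz":0,"hand":1},{"x":0,"y":0,"z":35,"wx":0,"wy":0,"wz":0,"hand":1},{"x":0,"y":0,"z":30,"wx":0,"wy":0,"wz":0,"hand":1},{"x":0,"y":0,"z":18,"wx":0,"wy":0,"wz":0,"hand":1},{"x":0,"y":0,"z":0,"wx":0,"wy":0,"wz":0,"hand":1},{"x":0,"y":0,"z":0,"wx":0,"wy":0,"wz":0,"hand":1}]'
python3 - <<'E'
from h import *
togo([.5325,-.342,.04])
s=bot.observe(); p=eyes.get_image("wrist"); T=cam(p,s); cv2.imwrite("pics/w2.png",p["image"])
for r in eyes.place_of(p,"lid"): print(np.round(r["at"],1),round(r["confidence"],2),atz(p,r["at"],0,T).round(4))
print(proj(p,[.5325,-.342,.07],T),proj(p,[.5325,-.342,.038],T), "tip",proj(p,s["position"],T))
E
```

```text
t: 3.75
position: [0.5331, -0.3407, 0.1014]
eef_rot: [[-0.941, 0.337, -0.0], [0.337, 0.941, 0.0], [0.0, 0.0, -1.0]]
wrist_force: [0.2, -0.5, -0.2]
width: 1.001
finger_force: 0.0
t 3.75 j [-0.63  0.58  1.37 -0.    1.19 -1.85] pos [ 0.5331 -0.3407  0.1014] z [-3.e-04  2.e-04 -1.e+00] F [ 0.2 -0.5 -0.2] w 1.001 ff 0.0 togo [ 0.1 -1.4 61.4]
[470.9  29.5] 0.88 [ 0.4569 -0.1936  0.    ]
[310.9 190.4] 0.85 [ 0.5312 -0.3438  0.    ]
[ 92.7 120.8] 0.66 [ 0.4211 -0.4845  0.    ]
[np.float64(312.3), np.float64(220.8)] [np.float64(312.9), np.float64(205.2)] tip [np.float64(314.1), np.float64(241.2)]
```

View pics/w2.png

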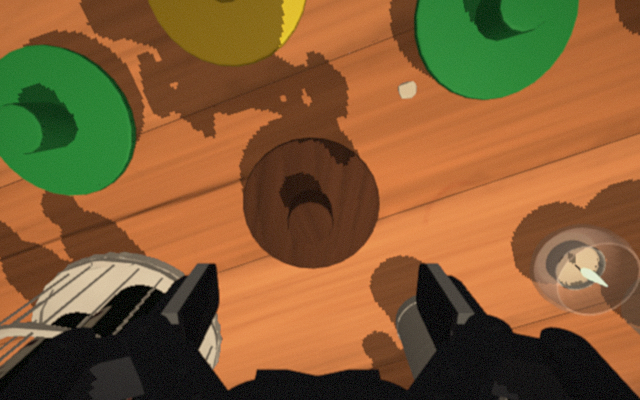

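Flange centre is at about (311,203) and knob top at about (310,216), both within a few mm of prediction. I'll nudge x by +2 and y by -3, then descend and close.

```bash
python3 -m pendant '[{"x":2,"y":-3,"z":20,"wx":0,"wy":0,"wz":0,"hand":1},{"x":0,"y":0,"z":25,"wx":0,"wy":0,"wz":0,"hand":1},{"x":0,"y":0,"z":16,"wx":0,"wy":0,"wz":0,"hand":1},{"x":0,"y":0,"z":0,"wx":0,"wy":0,"wz":0,"hand":1},{"x":0,"y":0,"z":0,"wx":0,"wy":0,"wz":0,"hand":0},{"x":0,"y":0,"z":0,"wx":0,"wy":0,"wz":0,"hand":0},{"x":0,"y":0,"z":0,"wx":0,"wy":0,"wz":0,"hand":0},{"x":0,"y":0,"z":0,"wx":0,"wy":0,"wz":0,"hand":0},{"x":0,"y":0,"z":0,"wx":0,"wy":0,"wz":0,"hand":0},{"x":0,"y":0,"z":0,"wx":0,"wy":0,"wz":0,"hand":0}]'
```

```text
t: 4.68
position: [0.5336, -0.3468, 0.0472]
eef_rot: [[-0.941, 0.338, 0.01], [0.338, 0.941, -0.009], [-0.013, -0.005, -1.0]]
wrist_force: [-2.2, -4.7, 33.5]
width: 0.147
finger_force: 16.2
```

Run:
```python
from h import *
togo([.5325,-.342,.04])
p=eyes.get_image("wrist"); cv2.imwrite("pics/w3.png",p["image"])
togo([.5325,-.342,.04])
```

```text
t 4.68 j [-0.63  0.64  1.41 -0.    1.08 -1.86] pos [ 0.5336 -0.3468  0.0472] z [ 0.0103 -0.0087 -0.9999] F [-2.2 -4.7 33.5] w 0.147 ff 16.214721638840675 togo [2.7 4.2 7.1]
t 4.73 j [-0.63  0.64  1.41 -0.    1.08 -1.86] pos [ 0.5334 -0.3468  0.0469] z [ 0.0102 -0.0087 -0.9999] F [-4.2 -4.1 28.1] w 0.055 ff 13.740121317096055 togo [2.6 4.3 6.8]
```

View pics/w3.png

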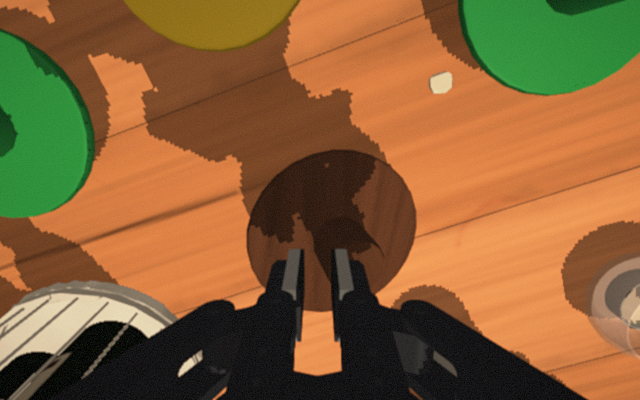

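The fingers closed beside the knob: the tips are at about (318,255), the knob at about (342,238), and the flange is centred at (332,230). The lid squeezed out towards +x. I'll lift, open and look again.

```bash
python3 -m pendant '[{"x":0,"y":0,"z":-10,"wx":0,"wy":0,"wz":0,"hand":0},{"x":0,"y":0,"z":-25,"wx":0,"wy":0,"wz":0,"hand":0},{"x":0,"y":0,"z":-30,"wx":0,"wy":0,"wz":0,"hand":0.5},{"x":0,"y":0,"z":0,"wx":0,"wy":0,"wz":0,"hand":1},{"x":0,"y":0,"z":0,"wx":0,"wy":0,"wz":0,"hand":1},{"x":0,"y":0,"z":0,"wx":0,"wy":0,"wz":0,"hand":1}]'
python3 - <<'E'
from h import *
togo([.5325,-.342,.04])
s=bot.observe(); p=eyes.get_image("wrist"); T=cam(p,s); cv2.imwrite("pics/w4.png",p["image"])
for r in eyes.place_of(p,"lid"): print(np.round(r["at"],1),round(r["confidence"],2),atz(p,r["at"],0,T).round(4))
print(np.array(p["T_tool_cam"]).round(3))
for n in ["scene","top"]:
  q=eyes.get_image(n)
  for r in eyes.place_of(q,"lid"): print(n,np.round(r["at"],1),round(r["confidence"],2),atz(q,r["at"],0,cam(q)).round(4))
# reproject the lid model: flange circle centre / knob axis for guess
for z in (0,.038,.07): print(z,proj(p,[.5325,-.342,z],T))
E
```

```text
t: 5.23
position: [0.5299, -0.3433, 0.1046]
eef_rot: [[-0.941, 0.338, -0.0], [0.338, 0.941, 0.0], [0.0, 0.0, -1.0]]
wrist_force: [1.2, -0.0, -0.6]
width: 0.564
finger_force: 0.0
t 5.23 j [-0.63  0.57  1.38  0.    1.2  -1.86] pos [ 0.5299 -0.3433  0.1046] z [-3.e-04  2.e-04 -1.e+00] F [ 1.2 -0.  -0.6] w 0.564 ff 0.0 togo [-2.   2.  64.6]
[471.9  33.1] 0.93 [ 0.4564 -0.1944  0.    ]
[ 98.6 122.3] 0.87 [ 0.4199 -0.4852  0.    ]
[313.4 193.6] 0.58 [ 0.5322 -0.3456  0.    ]
[[ 0.     0.954  0.299  0.076]
 [ 1.    -0.    -0.001  0.002]
 [-0.001  0.299 -0.954 -0.171]
 [ 0.     0.     0.     1.   ]]
scene [423.5 317. ] 0.94 [ 0.4204 -0.4861  0.    ]
scene [359.9 290.7] 0.84 [ 0.3878 -0.3332  0.    ]
scene [399.9 258.1] 0.76 [ 0.5386 -0.3497  0.    ]
scene [333.1 248.5] 0.64 [ 0.4543 -0.2002  0.    ]
scene [245.  216.2] 0.55 [0.3919 0.0609 0.    ]
top [445.6 244.3] 0.9 [ 0.4056 -0.4794  0.    ]
top [284.9 246.7] 0.88 [0.392  0.0671 0.    ]
top [361.2 228.4] 0.76 [ 0.4567 -0.193   0.    ]
top [402.9 204.8] 0.52 [ 0.5394 -0.337   0.    ]
0 [np.float64(317.6), np.float64(192.5)]
0.038 [np.float64(317.6), np.float64(206.6)]
0.07 [np.float64(317.7), np.float64(222.1)]
```

View pics/w4.png

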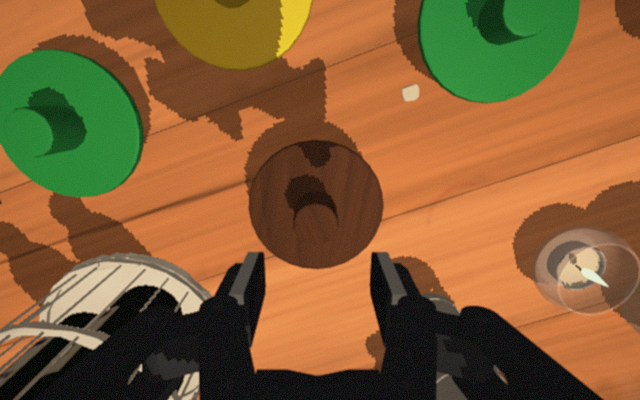

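Run:
```python
from h import *
from scipy.spatial.transform import Rotation
p=eyes.get_image("wrist")
s4=bot.observe(); T4=cam(p,s4)
R=np.array([[-.941,.338,.0102],[.338,.941,-.0087],[-.013,-.005,-1]]); 
T3=cam(p,dict(eef_rot=R,position=[.5334,-.3468,.0469]))
T2=cam(p,dict(eef_rot=s4["eef_rot"],position=[.5331,-.3407,.1014]))
for n,T,uv,k,g in [("w2",T2,(311.5,203),(310,214),(407,90)),("w3",T3,(332,230),(342,238),(441,83)),("w4",T4,(316,204),(316,218),(410,92))]:
    print(n,"flange",atz(p,uv,.038,T).round(4),"knob",atz(p,k,.07,T).round(4),"white chip on bar",atz(p,g,0.004,T).round(4),"tip",proj(p,(T@np.linalg.inv(np.array(p["T_tool_cam"])))[:3,3],T))
im=[cv2.imread(f"pics/w{i}.png")[150:330,220:460] for i in (3,4)]
cv2.imwrite("pics/c34.png",np.hstack([cv2.resize(cv2.convertScaleAbs(i,alpha=2.2),None,fx=1.66,fy=2.5) for i in im]))
togo([.532,-.344,.05])
```

```text
w2 flange [ 0.5306 -0.3423  0.038 ] knob [ 0.5277 -0.3418  0.07  ] white chip on bar [ 0.4813 -0.2489  0.004 ] tip [np.float64(314.1), np.float64(241.2)]
w3 flange [ 0.5341 -0.3364  0.038 ] knob [ 0.5264 -0.33    0.07  ] white chip on bar [ 0.4811 -0.249   0.004 ] tip [np.float64(314.1), np.float64(241.2)]
w4 flange [ 0.5302 -0.3425  0.038 ] knob [ 0.5295 -0.3421  0.07  ] white chip on bar [ 0.4806 -0.249   0.004 ] tip [np.float64(314.1), np.float64(241.2)]
t 5.58 j [-0.63  0.57  1.37 -0.    1.2  -1.86] pos [ 0.53   -0.3433  0.1044] z [-6.e-04  4.e-04 -1.e+00] F [-0.8 -0.3  0.3] w 0.999 ff 0.0 togo [-2.1  0.  54.4]
```

View pics/c34.png

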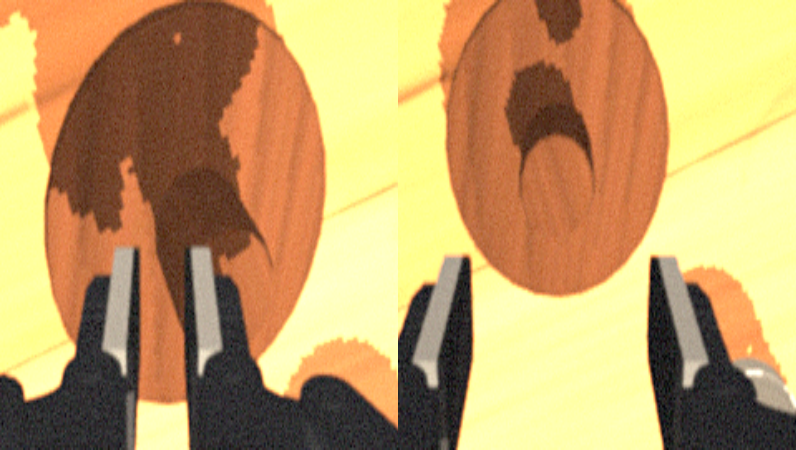

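The finger gap and pixel rows show the fingertips are about 25–35 mm short of the reported TCP. The hand closed on top of the knob and tilted the lid, which has since settled upright at about (0.532,-0.343). I'll go lower in small steps, watching the force.

```bash
python3 -c "
from cell import bot; print(bot.grip_point_offset)"; python3 -m pendant '[{"x":-2,"y":0,"z":30,"wx":0,"wy":0,"wz":0,"hand":1},{"x":0,"y":0,"z":30,"wx":0,"wy":0,"wz":0,"hand":1},{"x":0,"y":0,"z":5,"wx":0,"wy":0,"wz":0,"hand":1},{"x":0,"y":0,"z":0,"wx":0,"wy":0,"wz":0,"hand":1}]'; python3 -m pendant '[{"x":0,"y":0,"z":6,"wx":0,"wy":0,"wz":0,"hand":1},{"x":0,"y":0,"z":0,"wx":0,"wy":0,"wz":0,"hand":1}]'; python3 -m pendant '[{"x":0,"y":0,"z":5,"wx":0,"wy":0,"wz":0,"hand":1},{"x":0,"y":0,"z":0,"wx":0,"wy":0,"wz":0,"hand":1}]'; python3 -c "
from h import *
p=eyes.get_image('wrist'); cv2.imwrite('pics/w5.png',p['image'])"
```

```text
0.0187
t: 5.92
position: [0.5311, -0.3434, 0.0381]
eef_rot: [[-0.941, 0.338, -0.003], [0.338, 0.941, 0.002], [0.004, 0.001, -1.0]]
wrist_force: [-0.9, -0.2, -0.3]
width: 0.999
finger_force: 0.0
t: 6.08
position: [0.5324, -0.3444, 0.0347]
eef_rot: [[-0.941, 0.338, 0.001], [0.338, 0.941, -0.001], [-0.001, -0.0, -1.0]]
wrist_force: [-1.1, -0.2, -0.3]
width: 1.0
finger_force: 0.0
t: 6.25
position: [0.5321, -0.3441, 0.0291]
eef_rot: [[-0.941, 0.338, 0.0], [0.338, 0.941, -0.0], [-0.001, -0.0, -1.0]]
wrist_force: [-0.2, -0.3, -0.0]
width: 1.0
finger_force: 0.0
```

View pics/w5.png

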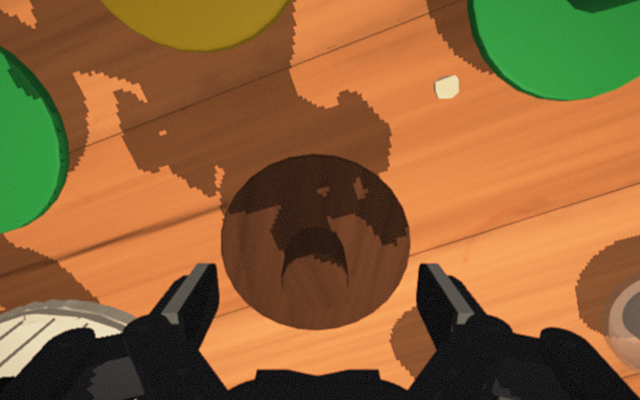

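The wrist view shows the lid upright and knob centred at column 314 between the pads, with no contact force. Going down 6 mm more and closing.

```bash
python3 -m pendant '[{"x":0,"y":0,"z":6,"wx":0,"wy":0,"wz":0,"hand":1},{"x":0,"y":0,"z":0,"wx":0,"wy":0,"wz":0,"hand":0.45},{"x":0,"y":0,"z":0,"wx":0,"wy":0,"wz":0,"hand":0.45},{"x":0,"y":0,"z":0,"wx":0,"wy":0,"wz":0,"hand":0.45},{"x":0,"y":0,"z":0,"wx":0,"wy":0,"wz":0,"hand":0.45}]';python3 -m pendant '[{"x":0,"y":0,"z":0,"wx":0,"wy":0,"wz":0,"hand":0},{"x":0,"y":0,"z":0,"wx":0,"wy":0,"wz":0,"hand":0},{"x":0,"y":0,"z":0,"wx":0,"wy":0,"wz":0,"hand":0},{"x":0,"y":0,"z":0,"wx":0,"wy":0,"wz":0,"hand":0}]'
```

```text
t: 6.72
position: [0.5321, -0.3441, 0.023]
eef_rot: [[-0.941, 0.338, 0.0], [0.338, 0.941, -0.0], [-0.0, -0.0, -1.0]]
wrist_force: [0.0, -0.9, -0.2]
width: 0.465
finger_force: 0.0
t: 7.05
position: [0.5322, -0.3443, 0.0233]
eef_rot: [[-0.941, 0.338, 0.001], [0.338, 0.941, -0.0], [-0.001, -0.0, -1.0]]
wrist_force: [-1.2, -0.5, 3.9]
width: 0.322
finger_force: 59.4
```

Gripped: the opening is 27 mm and finger force is 59 N. Lifting, then crossing to near the jar.

```bash
python3 -m pendant '[{"x":0,"y":0,"z":-20,"wx":0,"wy":0,"wz":0,"hand":0},{"x":0,"y":0,"z":-35,"wx":0,"wy":0,"wz":0,"hand":0},{"x":0,"y":0,"z":-40,"wx":0,"wy":0,"wz":0,"hand":0},{"x":0,"y":0,"z":-40,"wx":0,"wy":0,"wz":0,"hand":0},{"x":0,"y":0,"z":-40,"wx":0,"wy":0,"wz":0,"hand":0},{"x":0,"y":0,"z":-25,"wx":0,"wy":0,"wz":0,"hand":0},{"x":8,"y":20,"z":0,"wx":0,"wy":0,"wz":0,"hand":0},{"x":12,"y":33,"z":0,"wx":0,"wy":0,"wz":0,"hand":0},{"x":12,"y":33,"z":0,"wx":0,"wy":0,"wz":0,"hand":0},{"x":12,"y":33,"z":0,"wx":0,"wy":0,"wz":0,"hand":0}]' && python3 -m pendant '[{"x":12,"y":33,"z":0,"wx":0,"wy":0,"wz":0,"hand":0},{"x":12,"y":33,"z":0,"wx":0,"wy":0,"wz":0,"hand":0},{"x":12,"y":33,"z":0,"wx":0,"wy":0,"wz":0,"hand":0},{"x":12,"y":33,"z":0,"wx":0,"wy":0,"wz":0,"hand":0},{"x":12,"y":33,"z":0,"wx":0,"wy":0,"wz":0,"hand":0},{"x":12,"y":33,"z":0,"wx":0,"wy":0,"wz":0,"hand":0},{"x":12,"y":33,"z":0,"wx":0,"wy":0,"wz":0,"hand":0},{"x":12,"y":33,"z":0,"wx":0,"wy":0,"wz":0,"hand":0},{"x":12,"y":33,"z":0,"wx":0,"wy":0,"wz":0,"hand":0},{"x":12,"y":33,"z":0,"wx":0,"wy":0,"wz":0,"hand":0}]' && python3 -m pendant '[{"x":12,"y":33,"z":0,"wx":0,"wy":0,"wz":0,"hand":0},{"x":12,"y":33,"z":0,"wx":0,"wy":0,"wz":0,"hand":0},{"x":5,"y":15,"z":0,"wx":0,"wy":0,"wz":0,"hand":0},{"x":0,"y":0,"z":0,"wx":0,"wy":0,"wz":0,"hand":0},{"x":0,"y":0,"z":0,"wx":0,"wy":0,"wz":0,"hand":0}]'
cat > m.py <<'E'
from h import *
togo([.53,.35,.223])
for n in ["scene","top","wrist"]:
    s=bot.observe(); p=eyes.get_image(n); T=cam(p,s); cv2.imwrite(f"pics/{n}_b.png",p["image"])
    for l in ["jar","lid"]:
        for r in eyes.place_of(p,l): print(n,l,np.round(r["at"],1),round(r["confidence"],2),atz(p,r["at"],0 if l=="jar" else s["position"][2]-.023,T).round(4))
    c=proj(p,[.53,.35,.11],T); print("rim guess px",c)
E
python3 m.py
```

```text
t: 7.88
position: [0.5303, -0.2158, 0.2224]
eef_rot: [[-0.941, 0.339, -0.001], [0.339, 0.941, 0.001], [0.001, 0.0, -1.0]]
wrist_force: [0.8, 0.3, -1.8]
width: 0.325
finger_force: 59.6
t: 8.72
position: [0.5289, 0.1357, 0.2226]
eef_rot: [[-0.941, 0.338, -0.001], [0.338, 0.941, -0.0], [0.0, -0.0, -1.0]]
wrist_force: [0.2, 0.1, -2.0]
width: 0.324
finger_force: 59.6
t: 9.13
position: [0.5291, 0.2205, 0.2223]
eef_rot: [[-0.942, 0.336, -0.001], [0.336, 0.942, -0.0], [0.001, -0.001, -1.0]]
wrist_force: [-0.5, 0.2, -2.0]
width: 0.33
finger_force: 59.6
t 9.13 j [ 0.33  0.34  1.43 -0.    1.38 -0.9 ] pos [0.5291 0.2205 0.2223] z [-1.1e-03 -5.0e-04 -1.0e+00] F [-0.5  0.2 -2. ] w 0.33 ff 59.58075123879098 togo [ 42.7 122.2  -0.8]
scene jar [214.8 158.5] 0.79 [0.5185 0.3324 0.    ]
scene lid [359.2 294.1] 0.93 [ 0.2412 -0.4182  0.1993]
scene lid [424.1 320.8] 0.91 [ 0.2673 -0.5376  0.1993]
scene lid [330.8 249. ] 0.85 [ 0.2957 -0.309   0.1993]
scene lid [244.  215.3] 0.73 [ 0.252  -0.106   0.1993]
scene lid [240.1 111.7] 0.67 [0.548  0.2212 0.1993]
rim guess px [np.float64(209.4), np.float64(125.4)]
top jar [202.8 207.5] 0.57 [0.5236 0.3542 0.    ]
top jar [230.5 196.1] 0.57 [0.5643 0.2598 0.    ]
top lid [358.3 229.2] 0.91 [ 0.4428 -0.1655  0.1998]
top lid [286.3 246.9] 0.89 [0.3891 0.045  0.1998]
top lid [227.1 198.3] 0.61 [0.5309 0.2244 0.1998]
top lid [406.9 250.7] 0.6 [ 0.3817 -0.3068  0.1998]
top lid [446.2 242.7] 0.57 [ 0.406  -0.4218  0.1998]
rim guess px [np.float64(194.3), np.float64(201.8)]
wrist jar [419.1 117.7] 0.65 [0.5203 0.3462 0.    ]
wrist lid [316.2 225.4] 0.89 [0.5298 0.2203 0.2   ]
wrist lid [152.9  99.8] 0.56 [0.4307 0.1615 0.2   ]
rim guess px [np.float64(464.7), np.float64(135.9)]
```

```bash
cat > f.py <<'E'
from h import *
from scipy.optimize import minimize
a=np.linspace(0,2*np.pi,60)
def circ(p,T,x,y,z,r): return np.array([proj(p,[x+r*np.cos(t),y+r*np.sin(t),z],T) for t in a])
tiles=[]
for n,f in [("scene","scene0"),("top","top0"),("wrist",None)]:
    s=bot.observe(); p=eyes.get_image(n); T=cam(p,s); im=p["image"] if f is None else cv2.imread(f"pics/{f}.png")
    h=cv2.cvtColor(im,cv2.COLOR_BGR2HSV); m=((h[...,1]<75)&(h[...,2]>60)).astype(np.uint8)
    roi=np.zeros_like(m); H=lambda x,y,k: cv2.convexHull((np.vstack([circ(p,T,x,y,.006,.048+k),circ(p,T,x,y,.11,.048+k)])*16).astype(np.int32))
    cv2.fillPoly(roi,[H(.527,.349,.025)],1,shift=4); m&=roi; m=cv2.morphologyEx(m,cv2.MORPH_OPEN,np.ones((3,3),np.uint8))
    def cost(v):
        k=np.zeros_like(m); cv2.fillPoly(k,[H(*v,0)],1,shift=4); return -(k&m).sum()/(k|m).sum()
    g=[(cost((x,y)),x,y) for x in np.arange(.505,.55,.003) for y in np.arange(.33,.372,.003)]
    b=min(g); r=minimize(cost,b[1:],method="Nelder-Mead",options=dict(initial_simplex=[(b[1],b[2]),(b[1]+.003,b[2]),(b[1],b[2]+.003)]))
    print(n,r.x.round(4),r.fun)
    ov=cv2.resize(im,None,fx=4,fy=4)
    for z,rad in [(.11,.048),(.11,.042),(0,.05)]: cv2.polylines(ov,[((circ(p,T,*r.x,z,rad)+.5)*4).astype(np.int32)],True,(255,0,255),1)
    c=np.array(proj(p,[*r.x,.06],T)).astype(int)*4; w=130 if n!="wrist" else 270; x0=max(c[0]-w,0);y0=max(c[1]-w,0); tl=ov[y0:y0+2*w,x0:x0+2*w]
    tiles.append(cv2.resize(tl,(265,265)) if n!="wrist" else cv2.resize(tl,(530,530)))
cv2.imwrite("pics/fit.png",np.hstack([np.vstack(tiles[:2]),tiles[2]]))
E
python3 f.py
```

```text
scene [0.5907 0.2812] 0.0
top [0.6493 0.3835] 0.0
wrist [0.6704 0.3958] 0.0f.py:12: RuntimeWarning: overflow encountered in scalar negative
  k=np.zeros_like(m); cv2.fillPoly(k,[H(*v,0)],1,shift=4); return -(k&m).sum()/(k|m).sum()
```

View pics/fit.png

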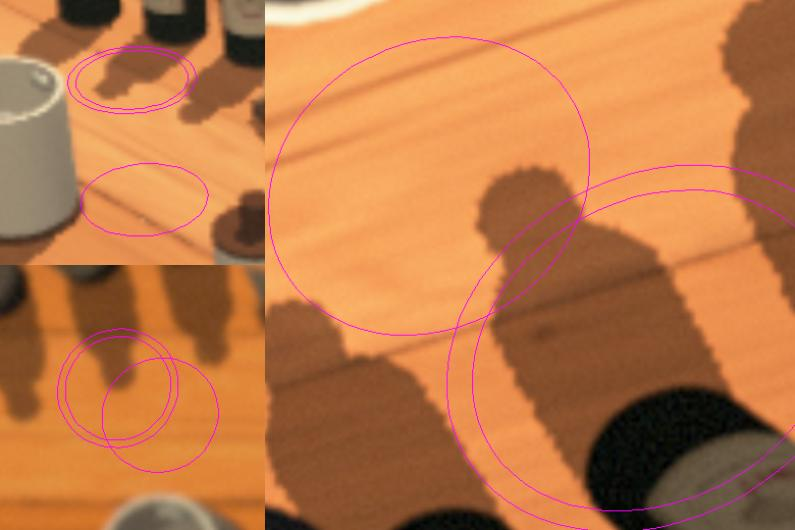

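That was a uint overflow in my cost, so the fit drifted off the jar at left (circles on bare bar). Fixing it and relying on the IoU values.

```bash
sed -i 's/return -(k&m).sum()/return -float((k\&m).sum())/' f.py; python3 f.py
```

```text
scene [0.5216 0.3491] -0.8948948948948949
top [0.52   0.3458] -0.7807106598984772
wrist [0.5174 0.3447] -0.9444614443084456
```

```bash
python3 -m pendant '[{"x":10,"y":22,"z":0,"wx":0,"wy":0,"wz":0,"hand":0},{"x":14,"y":31,"z":0,"wx":0,"wy":0,"wz":0,"hand":0},{"x":14,"y":31,"z":0,"wx":0,"wy":0,"wz":0,"hand":0},{"x":10,"y":22,"z":0,"wx":0,"wy":0,"wz":0,"hand":0},{"x":4,"y":9,"z":0,"wx":0,"wy":0,"wz":0,"hand":0},{"x":0,"y":0,"z":0,"wx":0,"wy":0,"wz":0,"hand":0},{"x":0,"y":0,"z":0,"wx":0,"wy":0,"wz":0,"hand":0}]'; sed -i 's/.53,.35,.223/.519,.346,.15/' m.py; python3 m.py | grep -v "lid.*-0\.[0-9]* *0\."; python3 f.py
```

```text
t: 10.47
position: [0.5194, 0.3454, 0.2226]
eef_rot: [[-0.941, 0.337, -0.0], [0.337, 0.941, -0.0], [0.0, -0.001, -1.0]]
wrist_force: [0.2, -0.9, -1.5]
width: 0.324
finger_force: 59.7
t 10.47 j [ 0.53  0.46  1.27 -0.    1.42 -0.7 ] pos [0.5194 0.3454 0.2226] z [-2.e-04 -5.e-04 -1.e+00] F [ 0.2 -0.9 -1.5] w 0.324 ff 59.677239247957914 togo [ 0.6  0.4 72.6]
scene jar [213.2 159.5] 0.75 [ 0.5116  0.332  -0.    ]
scene lid [203.5 104.2] 0.8 [0.5069 0.3311 0.1996]
rim guess px [np.float64(209.4), np.float64(125.4)]
top jar [204.2 207. ] 0.58 [0.5254 0.3494 0.    ]
top lid [187.  201.2] 0.81 [0.5211 0.3436 0.2001]
top lid [284.7 243.2] 0.65 [0.3998 0.0499 0.2001]
rim guess px [np.float64(194.3), np.float64(201.8)]
wrist jar [316.5 161.3] 0.61 [0.518  0.3467 0.    ]
wrist lid [315.6 227.3] 0.98 [0.5209 0.3453 0.2001]
wrist lid [ 58.2 149.7] 0.87 [0.4268 0.2238 0.2001]
rim guess px [np.float64(324.6), np.float64(196.3)]
scene [0.5216 0.3491] -0.8948948948948949
top [0.52   0.3458] -0.7807106598984772
wrist [0.5145 0.3478] -0.2637065637065637
```

The estimates agree within about 3 mm: jar at about (0.519,0.346), TCP at (0.519,0.345). Descending to just above the catches.

```bash
python3 -m pendant '[{"x":0,"y":1,"z":20,"wx":0,"wy":0,"wz":0,"hand":0},{"x":0,"y":0,"z":30,"wx":0,"wy":0,"wz":0,"hand":0},{"x":0,"y":0,"z":25,"wx":0,"wy":0,"wz":0,"hand":0},{"x":0,"y":0,"z":12,"wx":0,"wy":0,"wz":0,"hand":0},{"x":0,"y":0,"z":0,"wx":0,"wy":0,"wz":0,"hand":0}]'; python3 -m pendant '[{"x":0,"y":0,"z":6,"wx":0,"wy":0,"wz":0,"hand":0},{"x":0,"y":0,"z":5,"wx":0,"wy":0,"wz":0,"hand":0},{"x":0,"y":0,"z":0,"wx":0,"wy":0,"wz":0,"hand":0}]'; python3 -m pendant '[{"x":0,"y":0,"z":3,"wx":0,"wy":0,"wz":0,"hand":0},{"x":0,"y":0,"z":3,"wx":0,"wy":0,"wz":0,"hand":0},{"x":0,"y":0,"z":0,"wx":0,"wy":0,"wz":0,"hand":0}]'
```

```text
t: 11.48
position: [0.5188, 0.3461, 0.1331]
eef_rot: [[-0.941, 0.338, -0.004], [0.338, 0.941, -0.002], [0.003, -0.004, -1.0]]
wrist_force: [-0.7, -0.3, -0.8]
width: 0.324
finger_force: 59.6
t: 11.73
position: [0.5199, 0.3468, 0.1251]
eef_rot: [[-0.941, 0.338, 0.0], [0.338, 0.941, 0.0], [-0.0, 0.0, -1.0]]
wrist_force: [0.4, 0.9, -2.3]
width: 0.324
finger_force: 59.7
t: 11.98
position: [0.5199, 0.3469, 0.1195]
eef_rot: [[-0.941, 0.338, 0.001], [0.338, 0.941, 0.0], [-0.001, 0.001, -1.0]]
wrist_force: [-2.2, -1.4, 3.0]
width: 0.326
finger_force: 60.2
```

```bash
python3 -m pendant '[{"x":0,"y":0,"z":2,"wx":0,"wy":0,"wz":0,"hand":0},{"x":0,"y":0,"z":2,"wx":0,"wy":0,"wz":0,"hand":0},{"x":0,"y":0,"z":0,"wx":0,"wy":0,"wz":0,"hand":0}]'; python3 -m pendant '[{"x":0,"y":0,"z":3,"wx":0,"wy":0,"wz":0,"hand":0},{"x":0,"y":0,"z":3,"wx":0,"wy":0,"wz":0,"hand":0},{"x":0,"y":0,"z":0,"wx":0,"wy":0,"wz":0,"hand":0}]'; python3 -m pendant '[{"x":0,"y":0,"z":3,"wx":0,"wy":0,"wz":0,"hand":0},{"x":0,"y":0,"z":3,"wx":0,"wy":0,"wz":0,"hand":0},{"x":0,"y":0,"z":0,"wx":0,"wy":0,"wz":0,"hand":0}]'
```

```text
t: 12.23
position: [0.5197, 0.3466, 0.1148]
eef_rot: [[-0.941, 0.338, -0.0], [0.338, 0.941, -0.0], [0.0, -0.0, -1.0]]
wrist_force: [-1.5, -0.5, -2.0]
width: 0.324
finger_force: 59.7
t: 12.48
position: [0.5191, 0.3466, 0.1077]
eef_rot: [[-0.941, 0.338, -0.002], [0.338, 0.941, -0.001], [0.002, -0.001, -1.0]]
wrist_force: [-3.2, 0.4, -2.4]
width: 0.324
finger_force: 59.7
t: 12.73
position: [0.5199, 0.347, 0.1035]
eef_rot: [[-0.941, 0.338, 0.001], [0.338, 0.941, 0.001], [-0.0, 0.001, -1.0]]
wrist_force: [-5.2, -0.8, 3.5]
width: 0.325
finger_force: 60.2
```

```bash
python3 -m pendant '[{"x":0,"y":0,"z":2,"wx":0,"wy":0,"wz":0,"hand":0},{"x":0,"y":0,"z":2,"wx":0,"wy":0,"wz":0,"hand":0},{"x":0,"y":0,"z":0,"wx":0,"wy":0,"wz":0,"hand":0}]'
```

```text
t: 12.98
position: [0.5205, 0.3471, 0.1026]
eef_rot: [[-0.941, 0.338, 0.003], [0.338, 0.941, 0.002], [-0.002, 0.003, -1.0]]
wrist_force: [-15.3, -8.1, 30.4]
width: 0.326
finger_force: 63.3
```

Stiff stop at the home height (30 N for under 1 mm of travel), so the lid is seated. Easing off, opening and backing away.

```bash
python3 -m pendant '[{"x":0,"y":0,"z":-2,"wx":0,"wy":0,"wz":0,"hand":0},{"x":0,"y":0,"z":-2.5,"wx":0,"wy":0,"wz":0,"hand":0},{"x":0,"y":0,"z":0,"wx":0,"wy":0,"wz":0,"hand":0},{"x":0,"y":0,"z":0,"wx":0,"wy":0,"wz":0,"hand":1},{"x":0,"y":0,"z":0,"wx":0,"wy":0,"wz":0,"hand":1},{"x":0,"y":0,"z":0,"wx":0,"wy":0,"wz":0,"hand":1},{"x":0,"y":0,"z":0,"wx":0,"wy":0,"wz":0,"hand":1},{"x":0,"y":0,"z":0,"wx":0,"wy":0,"wz":0,"hand":1},{"x":0,"y":0,"z":0,"wx":0,"wy":0,"wz":0,"hand":1}]' && python3 -m pendant '[{"x":0,"y":0,"z":-10,"wx":0,"wy":0,"wz":0,"hand":1},{"x":0,"y":0,"z":-25,"wx":0,"wy":0,"wz":0,"hand":1},{"x":0,"y":0,"z":-35,"wx":0,"wy":0,"wz":0,"hand":1},{"x":0,"y":0,"z":-35,"wx":0,"wy":0,"wz":0,"hand":1},{"x":0,"y":0,"z":-15,"wx":0,"wy":0,"wz":0,"hand":1},{"x":0,"y":0,"z":0,"wx":0,"wy":0,"wz":0,"hand":1},{"x":0,"y":0,"z":0,"wx":0,"wy":0,"wz":0,"hand":1}]'
python3 - <<'E'
from h import *
s=bot.observe(); p=eyes.get_image("wrist"); T=cam(p,s); cv2.imwrite("pics/end.png",p["image"])
for r in eyes.place_of(p,"lid"): print(np.round(r["at"],1),round(r["confidence"],2),atz(p,r["at"],.08,T).round(4))
h=cv2.cvtColor(p["image"],cv2.COLOR_BGR2HSV); m=((h[...,2]<110)).astype(np.uint8); c=np.array(proj(p,[.52,.347,.118],T)).astype(int)
n,lab,st,ce=cv2.connectedComponentsWithStats(m); k=lab[c[1]-30:c[1]+10,c[0]-20:c[0]+20].ravel(); k=np.bincount(k[k>0]).argmax(); print("dark blob",st[k],"pred centre",c)
for z in (.118,.135):
  q=np.array([proj(p,[.52+.05*np.cos(t),.347+.05*np.sin(t),z],T) for t in np.linspace(0,6.28,60)]); print(z,q.min(0),q.max(0))
q=eyes.get_image("scene"); print([(np.round(r["at"]),r["confidence"],atz(q,r["at"],.08,cam(q)).round(3)) for r in eyes.place_of(q,"lid") if r["at"][0]<230])
E
```

```text
t: 13.73
position: [0.5198, 0.3467, 0.1033]
eef_rot: [[-0.941, 0.338, 0.0], [0.338, 0.941, -0.0], [-0.0, 0.0, -1.0]]
wrist_force: [0.0, 0.5, -0.0]
width: 1.0
finger_force: 0.0
t: 14.32
position: [0.5199, 0.3468, 0.2245]
eef_rot: [[-0.941, 0.338, 0.002], [0.338, 0.941, 0.001], [-0.001, 0.001, -1.0]]
wrist_force: [0.6, 0.5, -1.0]
width: 0.997
finger_force: 0.0
[ 57.3 148.1] 0.75 [0.4121 0.1328 0.08  ]
[314.7 176.3] 0.59 [0.5175 0.3472 0.08  ]
dark blob [  245    87   130   153 13679] pred centre [315 189]
0.118 [255.9 129.1] [374.6 243.8]
0.135 [252.3 131.3] [378.  252.2]
[(array([211., 136.]), 0.93, array([0.523, 0.339, 0.08 ]))]
```

```bash
python3 -c "
from cell import bot; print(bot.job_done())"
```

```text
the job is handed in; nothing more can be done
None
```

The larger wooden lid is pressed home on the white jar and released. It stopped firmly at the home height, and afterwards the cameras still placed it there. I left the small lid and the glasses alone; the first grasp missed and briefly tilted the lid, and the whole job took about 14 s of the 40 s allowed.

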